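# Turn a dryer lint filter over against the brush-down tray and open it

### The job

The folding lint filter lies on the table with its white leaf underneath. Take its handle, push the opposite edge up against the side of the steel brush-down tray and tip the filter over, so that it lies flat on the tray's grille with the white leaf on top and still shut; then swing the leaf open by its tab until it stands upright or leans back, and let go. Leave the brush, the mug and the torch where they are.

Things in the scene. Friction and masses are not known exactly. Their poses are not given: they have to be found in the camera images.
- tray: fixed brush-down tray, a steel pan closed on top by a black slatted grille: 190 mm along its x, 180 mm along its y, 30 mm high, solid vertical sides. Origin: centre of its underside, on the table. Its x axis points away from the filter: the side that faces the filter is the plane x = -95 mm of the tray's frame
- filter_centre (a point): centre of the loose lint filter, half-way up. The filter is a flat slab 110 x 130 mm and 20 mm thick, about 0.3 kg, made of two halves of 10 mm each: the dark grey base (upper at the start) and the white hinged leaf (lower at the start). Axes: x along the 110 mm, from the handle to the opposite edge, which faces the tray at the start; y along the 130 mm, toward the hinge; z from the leaf to the base, so z is up at the start and down once turned over
- filter_handle (a point): centre of the filter's green T handle: a round grip 13 mm thick and 40 mm long, along the filter's y, that turns freely on its axle, so that held by its two flat ends it lets the filter swing while the tool keeps pointing down. The stem is 18 mm wide. This point is 24 mm out of the filter's edge, 134 mm from the opposite edge, at half thickness (10 mm above the table)
- leaf_hinge (a point): middle of the leaf's hinge line, which runs along the filter's x, 67 mm from the filter's centre, at half thickness
- leaf_tab (a point): centre of the leaf's green tab: 30 mm wide (along the filter's x), 8 mm thick, it stands 30 mm out of the leaf's edge opposite the hinge; this point is 15 mm out of that edge and 147 mm from the hinge line. Tab and leaf lie in the lower 10 mm at the start, in the upper 10 mm once the filter is turned over. Held lightly by its two sides (about 5 N) the tab turns between the fingers; a hard grip may drag the filter along
- leaf (a joint): angle of the leaf, rad: 0 shut on the base, 1.57 square to it, stop at 2.0. A slightly stiff hinge (0.03 N m) holds it at any angle
- lint_brush: bystander: purple oval brush 30 x 85 x 23 mm lying on the table, origin under its centre
- mug: bystander: white spotted mug 82 x 114 x 91 mm, origin under its centre
- torch: bystander: black pocket torch standing on its lens, 44 mm across, 123 mm high, origin under its centre
Mind the look-alikes: they are no part of the job. What is shaped like the part that bears filter_centre but orange is not meant.

How it is judged:
By the outcome, as a careful person would: the job done as asked, in the order asked, and still so for the second after the job is handed in, with the robot touching nothing.
It also fails if it takes over 64 s, if anything falls off the work surface, if the arm or the gripper's body presses on something with over 40 N, if the wrist force passes 120 N, or if a joint passes its speed limit or range.

### The arm

A 6-joint arm with a two-finger parallel gripper is mounted at the origin on a cart in front of the work surface, level with it; the furniture and walls round the work are solid. World frame = base frame: x ahead of the robot, y to its left, z up, the work surface at z = 0. Lengths are in m, angles in rad, forces in N, time in s.
With the tool pointing down it reaches from about 0.225 to 0.875 m from the base axis. Payload 3.4 kg.
Tool frame: the origin (TCP) lies between the finger pads; the fingertips stand 11 mm ahead of it and the grasp point (between the pads) lies 8 mm behind it; z points along the fingers, y is the line along which they close (so a half turn about z gives the same grasp; the last joint's range is limited). The gripper opens to 85 mm and grips with 20 to 120 N. Pads are 22 mm wide; open, the fingers measure 114 mm over their backs; the gripper's body (76 mm by 85 mm) begins 54 mm behind the grasp point. The pads swing forward as they close: fully open they stand 13 mm farther back than shut.
Start: joints at [1.042, 0.276, 1.505, -0, 1.361, -0.121], TCP at [0.228, 0.528, 0.242] pointing down, gripper open.
Joint ranges: [-2.89, 2.89], [-0.75, 2.08], [0.22, 2.7], [-1.18, 4.32], [0.11, 2.71], [-2.7, 2.7]. Speed limits (rad/s): [2.57, 2.57, 3.14, 3.14, 3.14, 3.14].

### API

Orientations are given as a unit quaternion [w, x, y, z].
In Python, from rig import sensors, eyes, manip gives the robot as it stands.
- The arm moves only by the tool drive_tool, never from a script. Its argument "deltas" is a list of rows, each an object with "linear": the shift along the world's x, y, z in mm, a list of three; "twist": the turn about the world's z in degrees; "claw": the opening, from 0 (shut) to 1 (fully open). In form: [{"linear": [tx, ty, tz], "twist": twist, "claw": claw}, ...]. A call has 1 to 12 rows; each row is the pose to reach, as a shift and turn from the pose commanded when the call began; what a row does not reach only later rows make up. A row lasts 1/12 s, in which the tool goes at most 41.7 mm and 7.16 degrees, less where a joint would pass 70% of its speed; a pose out of reach is approached as far as the arm can. A call with a gripper value outside its range is refused whole. The fingers move at their own pace and stop on an object; "squeeze" is the grip in N (left out, the last holds). Time passes only in rows, so rows that repeat a pose let the fingers close. It gives the time, the measured TCP pose, the force, the opening and the grip force at its end, in the units of the state.
- sensors.get_state(): the state, without advancing time (a new reading comes with each control period).
- eyes.get_image(name): name is "scene" or "top" or "wrist"; returns the picture (420x560x3 uint8, red, green, blue); there is no depth.
- eyes.camera_model(name): a dict with "intrinsics" (3x3 intrinsics, pixels), "dist" ([k1, k2, p1, p2, k3] as OpenCV has them; the pictures are not rectified), "R" (3x3) and "t" (3): a world point X has camera coordinates R X + t. Camera axes: x right, y down, z forward; pixel columns grow to the right and rows downward; lengths in m; the calibration is good to about 2 mm. A picture is of the moment at which its call begins: read the wrist's pose just before it. camera_model takes no time and is no camera call; for the wrist camera it gives the pose at the moment of the call.
- manip.sign_off(): hands the job in; it is judged then, once.
The state is a dict: "clock": time; "qpos": joint angles; "qd": joint speeds; "effort": joint torques, N m; "position": TCP position; "ee_rot": TCP orientation; "contact_force": force on the tool from outside, world axes, zero at the start; "moment": the same for the moment, N m; "width": finger opening in m; "gripper_force": force on a finger pad.
Only numpy, scipy, OpenCV 4.12 (cv2) and the standard library are available. Lean on these libraries where they do the work, as an engineer would, in place of code of your own. Each camera call takes 0.05 s, during which the arm holds its last target. There are 200 camera calls.

## Working session

There is one attempt and no reset: what is moved stays moved. The work goes in short steps, Python scripts to look and compute and a tool call to move; the robot and the scene stay as the last step left them, time stands still between calls to the robot, and variables do not carry over. Pictures are saved under pics/ and viewed, at most 10 in all, crops included, and the job is handed in when it is done.

Besides the shell and the picture viewer there is one more tool, called after "Request:" as name(argument=value, ...), one argument or row to a line, values as JSON. drive_tool: Moves the arm, as the interface text tells. Its arguments: {"type":"object","properties":{"deltas":{"type":"array","items":{"type":"object","properties":{"linear":{"type":"array","items":{"type":"number"}},"twist":{"type":"number"},"claw":{"type":"number"}}}},"squeeze":{"type":"number"}},"required":["deltas"]}

```bash
mkdir -p pics
cat > h.py <<'E'
import numpy as np, cv2
from rig import sensors, eyes, manip
def snap(n,f):
    m=eyes.camera_model(n); im=eyes.get_image(n); cv2.imwrite('pics/'+f,im[:,:,::-1]); return im,m
def ray(m,uv):
    p=cv2.undistortPoints(np.array([[uv]],float),np.array(m['intrinsics']),np.array(m['dist']))[0,0]
    R=np.array(m['R']);t=np.array(m['t']); return -R.T@t, R.T@np.array([p[0],p[1],1])
def onz(m,uv,z):
    c,d=ray(m,uv); return c+d*(z-c[2])/d[2]
def proj(m,X):
    R=np.array(m['R']); return cv2.projectPoints(np.array(X,float).reshape(-1,3),cv2.Rodrigues(R)[0],np.array(m['t'],float),np.array(m['intrinsics']),np.array(m['dist']))[0][:,0]
E
python3 - <<'E'
from h import *
a,_=snap('top','top1.png');b,_=snap('scene','scene1.png')
print(sensors.get_state()); 
for n in('top','scene'):
    m=eyes.camera_model(n);print(n,ray(m,(280,210)))
E
```

```text
{'clock': 0.1, 'qpos': array([ 1.04197491e+00,  2.76542169e-01,  1.50602015e+00,  2.47828914e-05,
        1.36069566e+00, -1.21010116e-01]), 'qd': array([ 0.0005106 , -0.00158971, -0.00538875,  0.00133931, -0.00063097,
        0.00097256]), 'effort': array([ 1.87318838e-03, -4.17699194e+01, -2.46405458e+01, -2.33331093e-04,
        5.75943443e-03,  2.35242652e-06]), 'position': array([0.22781653, 0.52744775, 0.24151483]), 'ee_rot': array([-2.77291967e-04,  2.02498072e-01,  9.79282307e-01, -7.85225100e-04]), 'contact_force': array([ 0.12835167, -0.0737336 ,  0.70400364]), 'moment': array([-0.00393991,  0.00920772,  0.02166061]), 'gripper_force': 0.0, 'width': 0.08540018620675466}
top (array([ 0.37517108, -0.0753406 ,  1.35704701]), array([ 0.17972527, -0.00952361, -0.9837204 ]))
scene (array([-0.15334049, -0.79372595,  0.48820802]), array([ 0.6915465 ,  0.61274748, -0.38257102]))
```

View pics/top1.png

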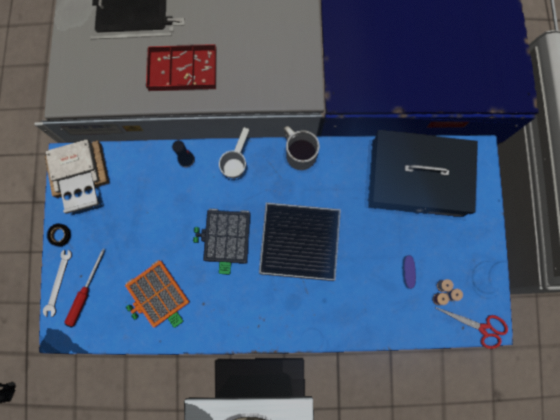

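View pics/scene1.png

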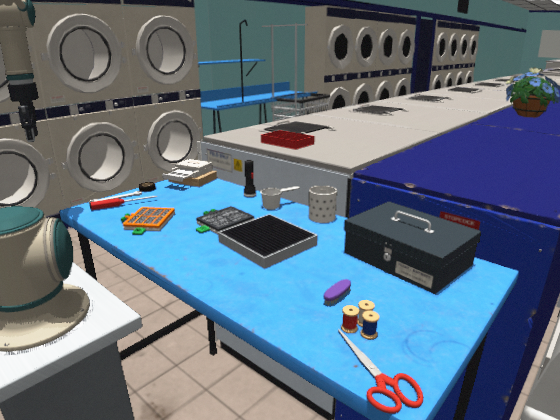

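The top view shows two filter look-alikes: the dark grey one at (227,236), with its handle at (198,235) and tab at (224,268), and the orange one at (157,293). I choose the grey one, since the orange is excluded. The tray is at (300,241), and the mug (302,148), torch (182,152) and brush (410,272) are bystanders. Next is a close crop.

Run:
```python
import cv2
im=cv2.imread('pics/top1.png')[190:290,185:345]
cv2.imwrite('pics/c1.png',cv2.resize(im,None,fx=5,fy=5,interpolation=cv2.INTER_CUBIC))
```

```text
(no output)
```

View pics/c1.png

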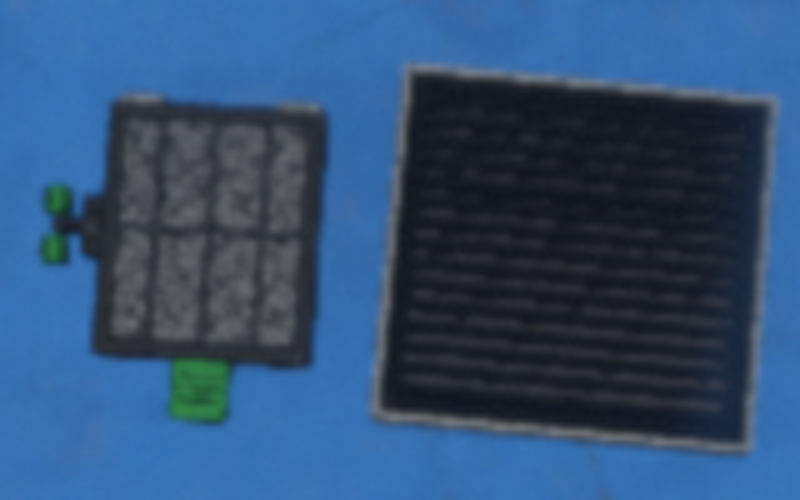

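The crop confirms the dark grey base with its handle on the left, tab at the bottom and tray on the right, so I'll compute the poses.

Run:
```python
from h import *
m=eyes.camera_model('top')
f=lambda u,v,z:onz(m,(185+(u+.5)/5-.5,190+(v+.5)/5-.5),z)*1000
F=[f(*p,.02) for p in((112,98),(328,110),(308,364),(94,352))]
T=[f(*p,.03) for p in((406,66),(777,98),(749,450),(373,418))]
H=[f(*p,.0165) for p in((58,198),(53,250))]
B=f(200,392,.008)
np.set_printoptions(precision=1,suppress=True)
for n,q in(('F',F),('T',T)):
    q=np.array(q);c=q.mean(0);ex=(q[1]+q[2]-q[0]-q[3])/2;ey=(q[0]+q[1]-q[2]-q[3])/2
    print(n,c,np.linalg.norm(ex),np.linalg.norm(ey),np.degrees(np.arctan2(ex[1],ex[0])),np.degrees(np.arctan2(-ey[0],ey[1])))
print(np.array(H),np.mean(H,0),B)
from scipy.spatial.transform import Rotation as Ro
s=sensors.get_state();w=s['ee_rot'];M=Ro.from_quat([w[1],w[2],w[3],w[0]]).as_matrix();print(M, s['position'])
```

```text
F [556.2  47.3  20. ] 108.93741720350253 129.39537535170507 -94.16240227488967 -94.40697472815435
T [ 538.5 -136.4   30. ] 187.2474947341507 177.81540611488458 -95.98249847054629 -96.3258643412211
[[574.4 125.1  16.5]
 [547.9 127.5  16.5]] [561.1 126.3  16.5] [475.6  53.9   8. ]
[[-0.9  0.4 -0. ]
 [ 0.4  0.9 -0. ]
 [ 0.  -0.  -1. ]] [0.2 0.5 0.2]
```

Request:
drive_tool(
  deltas=[
    {"linear": [15, -20, 0], "twist": -3, "claw": 0.75},
    {"linear": [40, -48, 0], "twist": -9, "claw": 0.75},
    {"linear": [65, -78, 0], "twist": -15, "claw": 0.75},
    {"linear": [90, -108, -10], "twist": -21, "claw": 0.75},
    {"linear": [115, -138, -20], "twist": -27, "claw": 0.75},
    {"linear": [140, -168, -30], "twist": -33, "claw": 0.75},
    {"linear": [165, -198, -40], "twist": -39, "claw": 0.75},
    {"linear": [190, -228, -50], "twist": -45, "claw": 0.75},
    {"linear": [215, -258, -60], "twist": -51, "claw": 0.75},
    {"linear": [240, -288, -70], "twist": -57, "claw": 0.75},
    {"linear": [265, -318, -80], "twist": -63, "claw": 0.75},
    {"linear": [290, -348, -90], "twist": -69, "claw": 0.75},
  ],
  squeeze=40,
)

```text
clock: 1.1
position: [0.5187, 0.1781, 0.1516]
ee_rot: [-0.0, 0.723, 0.69, -0.0]
contact_force: [0.9, 0.6, -0.2]
width: 0.064
gripper_force: 0.0
```

Request:
drive_tool(
  deltas=[
    {"linear": [20, -25, -10], "twist": -2, "claw": 0.75},
    {"linear": [40, -49, -30], "twist": -2, "claw": 0.75},
    {"linear": [44, -54, -50], "twist": -2, "claw": 0.75},
    {"linear": [44, -54, -70], "twist": -2, "claw": 0.75},
    {"linear": [44, -54, -80], "twist": -2, "claw": 0.75},
    {"linear": [44, -54, -80], "twist": -2, "claw": 0.75},
  ],
)

```text
clock: 1.6
position: [0.5598, 0.1255, 0.0695]
ee_rot: [-0.002, 0.734, 0.679, -0.003]
contact_force: [-0.6, -0.4, -0.4]
width: 0.0639
gripper_force: 0.0
```

Run:
```python
from h import *
s=sensors.get_state();print(s['clock'],s['position'],s['width'],s['qpos'])
im,m=snap('wrist','w1.png')
print(proj(m,[[.562,.126,.01],[.562,.126,.0165],[.582,.1245,.0165],[.542,.1275,.0165]]))
```

```text
1.6 [0.55976263 0.12547175 0.06953758] 0.06392377090314476 [9.91967998e-02 4.23094768e-01 1.74873292e+00 6.58658097e-05
 9.76146028e-01 1.75820126e-01]
[[282.82883618 239.31761612]
 [282.85330335 243.57937217]
 [318.3524077  243.5777153 ]
 [247.40964394 243.59254878]]
```

View pics/w1.png

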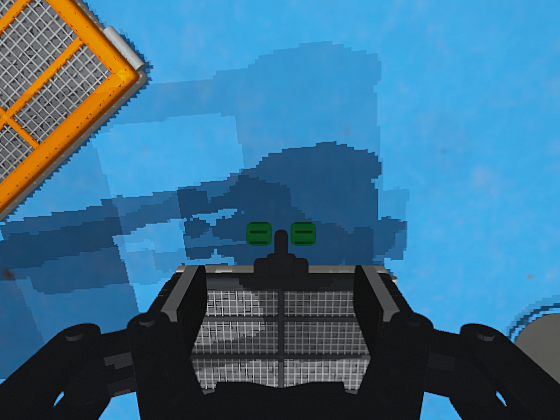

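The wrist view shows the handle's green ends at (258,233) and (304,233), centre (281,233), about 3 mm farther from the tray than I predicted. The orange filter is at the upper left, well clear.

Request:
drive_tool(
  deltas=[
    {"linear": [0, 1, -15], "twist": 0, "claw": 0.75},
    {"linear": [0, 2, -35], "twist": 0, "claw": 0.75},
    {"linear": [0, 2.5, -50], "twist": 0, "claw": 0.75},
    {"linear": [0, 2.5, -54], "twist": 0, "claw": 0.75},
    {"linear": [0, 2.5, -55], "twist": 0, "claw": 0.75},
    {"linear": [0, 2.5, -55], "twist": 0, "claw": 0.75},
  ],
)

```text
clock: 2.15
position: [0.5627, 0.1289, 0.0184]
ee_rot: [0.001, 0.733, 0.68, 0.001]
contact_force: [0.1, -0.6, 0.1]
width: 0.0639
gripper_force: 0.0
```

Request:
drive_tool(
  deltas=[
    {"linear": [0, 0, 0], "twist": 0, "claw": 0.55},
    {"linear": [0, 0, 0], "twist": 0, "claw": 0.4},
    {"linear": [0, 0, 0], "twist": 0, "claw": 0.3},
    {"linear": [0, 0, 0], "twist": 0, "claw": 0.3},
    {"linear": [0, 0, 0], "twist": 0, "claw": 0.3},
  ],
  squeeze=40,
)

```text
clock: 2.57
position: [0.5626, 0.1286, 0.0188]
ee_rot: [0.0, 0.734, 0.68, 0.001]
contact_force: [-0.8, 0.2, 5.0]
width: 0.0379
gripper_force: 39.5
```

Request:
drive_tool(
  deltas=[
    {"linear": [0, 0, 0], "twist": 0, "claw": 0.58},
    {"linear": [0, 0, 0], "twist": 0, "claw": 0.58},
    {"linear": [0, 0, -3], "twist": 0, "claw": 0.58},
    {"linear": [0, 0, -5], "twist": 0, "claw": 0.58},
    {"linear": [0, 0, -5], "twist": 0, "claw": 0.58},
    {"linear": [0, 0, -5], "twist": 0, "claw": 0.4},
    {"linear": [0, 0, -5], "twist": 0, "claw": 0.3},
    {"linear": [0, 0, -5], "twist": 0, "claw": 0.3},
    {"linear": [0, 0, -5], "twist": 0, "claw": 0.3},
  ],
  squeeze=50,
)

```text
clock: 3.32
position: [0.5619, 0.1283, 0.0123]
ee_rot: [-0.0, 0.734, 0.68, -0.0]
contact_force: [-0.6, 0.3, 0.5]
width: 0.0382
gripper_force: 50.1
```

Request:
drive_tool(
  deltas=[
    {"linear": [-0.5, -5, 0], "twist": -0.5, "claw": 0.3},
    {"linear": [-1, -10, 0], "twist": -1, "claw": 0.3},
    {"linear": [-1.6, -15, 0], "twist": -1.5, "claw": 0.3},
    {"linear": [-2.1, -20, 0], "twist": -1.9, "claw": 0.3},
    {"linear": [-2.7, -25, 0], "twist": -1.9, "claw": 0.3},
    {"linear": [-3.2, -30, 0], "twist": -1.9, "claw": 0.3},
    {"linear": [-3.4, -32, 0], "twist": -1.9, "claw": 0.3},
    {"linear": [-3.5, -33, 0], "twist": -1.9, "claw": 0.3},
  ],
)

```text
clock: 3.98
position: [0.5584, 0.0948, 0.0123]
ee_rot: [-0.0, 0.745, 0.667, -0.0]
contact_force: [-0.0, 1.4, -1.0]
width: 0.0383
gripper_force: 50.2
```

Request:
drive_tool(
  deltas=[
    {"linear": [-0.1, -1, 0], "twist": 0, "claw": 0.3},
    {"linear": [-0.2, -2, 0], "twist": 0, "claw": 0.3},
    {"linear": [-0.2, -2, 0], "twist": 0, "claw": 0.3},
  ],
)

```text
clock: 4.23
position: [0.5582, 0.0939, 0.0123]
ee_rot: [-0.0, 0.745, 0.667, 0.0]
contact_force: [-0.5, 3.5, -0.5]
width: 0.0384
gripper_force: 50.2
```

Request:
drive_tool(
  deltas=[
    {"linear": [-0.1, -1, 0], "twist": 0, "claw": 0.3},
    {"linear": [-0.2, -2, 0], "twist": 0, "claw": 0.3},
    {"linear": [-0.2, -2, 0], "twist": 0, "claw": 0.3},
  ],
)

```text
clock: 4.48
position: [0.5576, 0.0936, 0.0123]
ee_rot: [-0.002, 0.745, 0.667, 0.001]
contact_force: [-1.6, 9.1, 1.0]
width: 0.0384
gripper_force: 50.3
```

Request:
drive_tool(
  deltas=[
    {"linear": [0, 0.4, 11], "twist": 0, "claw": 0.3},
    {"linear": [0, -0.3, 22], "twist": 0, "claw": 0.3},
    {"linear": [-0.2, -2, 33.3], "twist": 0, "claw": 0.3},
    {"linear": [-0.5, -4.7, 44.2], "twist": 0, "claw": 0.3},
    {"linear": [-0.9, -8.3, 54.7], "twist": 0, "claw": 0.3},
    {"linear": [-1.4, -12.9, 64.7], "twist": 0, "claw": 0.3},
    {"linear": [-2, -18.4, 74], "twist": 0, "claw": 0.3},
    {"linear": [-2.7, -24.8, 82.8], "twist": 0, "claw": 0.3},
    {"linear": [-2.7, -24.8, 82.8], "twist": 0, "claw": 0.3},
  ],
)

```text
clock: 5.23
position: [0.5558, 0.0672, 0.0973]
ee_rot: [0.0, 0.745, 0.667, 0.001]
contact_force: [-1.4, 5.7, 4.2]
width: 0.0384
gripper_force: 51.1
```

Run:
```python
from h import *
s=sensors.get_state();print(s['clock'],s['position'],s['contact_force'])
im,m=snap('scene','s2.png'); cv2.imwrite('pics/s2c.png',cv2.resize(im[110:290,160:400,::-1],None,fx=3,fy=3,interpolation=cv2.INTER_CUBIC))
```

```text
5.2333 [0.55581103 0.06723441 0.09729772] [-1.37072597  5.69717441  4.20767499]
```

View pics/s2c.png

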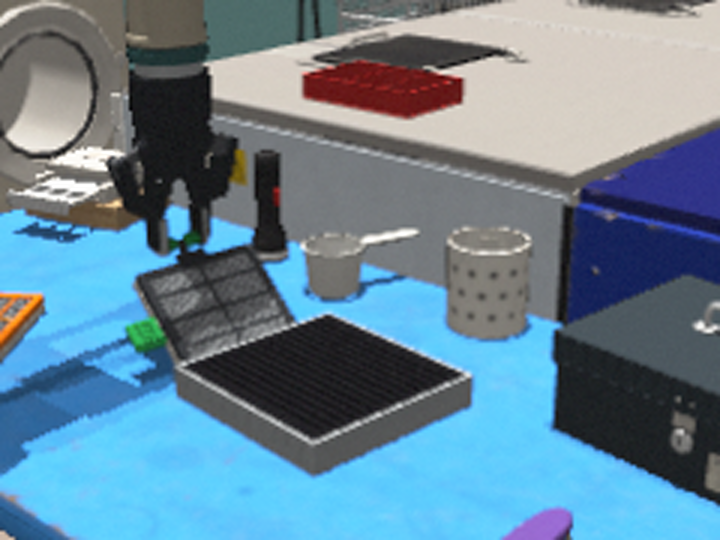

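The crop shows the filter tilted about 40°, base facing the tray, far edge at the tray's foot near (180,365), leaf shut. I'll carry on with the tip.

Request:
drive_tool(
  deltas=[
    {"linear": [-0.8, -7.3, 8], "twist": 0, "claw": 0.3},
    {"linear": [-1.6, -15.2, 15.3], "twist": 0, "claw": 0.3},
    {"linear": [-2.6, -24, 21.7], "twist": 0, "claw": 0.3},
    {"linear": [-3.6, -33.2, 27.2], "twist": 0, "claw": 0.3},
    {"linear": [-4.6, -43.1, 31.9], "twist": 0, "claw": 0.3},
    {"linear": [-5.8, -53.6, 35.5], "twist": 0, "claw": 0.3},
    {"linear": [-6.9, -64.4, 38.2], "twist": 0, "claw": 0.3},
    {"linear": [-8.1, -75.5, 39.9], "twist": 0, "claw": 0.3},
    {"linear": [-9.4, -87, 40.6], "twist": 0, "claw": 0.3},
    {"linear": [-9.4, -87, 40.6], "twist": 0, "claw": 0.3},
  ],
)

```text
clock: 6.12
position: [0.5459, -0.0233, 0.1363]
ee_rot: [0.001, 0.745, 0.667, -0.001]
contact_force: [-2.0, -0.1, 8.2]
width: 0.0383
gripper_force: 51.5
```

Request:
drive_tool(
  deltas=[
    {"linear": [-1.2, -11.5, 1.5], "twist": 0, "claw": 0.3},
    {"linear": [-2.2, -20.6, 2], "twist": 0, "claw": 0.3},
    {"linear": [-3.2, -29.6, 1.7], "twist": 0, "claw": 0.3},
    {"linear": [-4.2, -38.7, 0.6], "twist": 0, "claw": 0.3},
    {"linear": [-5.1, -47.5, -1.3], "twist": 0, "claw": 0.3},
    {"linear": [-6, -56.2, -3.9], "twist": 0, "claw": 0.3},
    {"linear": [-6.9, -64.5, -7.3], "twist": 0, "claw": 0.3},
    {"linear": [-6.9, -64.5, -7.3], "twist": 0, "claw": 0.3},
  ],
)

```text
clock: 6.78
position: [0.5386, -0.0864, 0.1275]
ee_rot: [-0.0, 0.745, 0.667, -0.001]
contact_force: [-0.3, 0.7, -3.0]
width: 0.0386
gripper_force: 50.7
```

Run:
```python
from h import *
s=sensors.get_state();print(s['clock'],s['position'],s['contact_force'])
im,m=snap('scene','s3.png'); cv2.imwrite('pics/s3c.png',cv2.resize(im[110:290,160:400,::-1],None,fx=3,fy=3,interpolation=cv2.INTER_CUBIC))
```

```text
6.7833 [ 0.53857039 -0.08642851  0.12745578] [-0.31394308  0.66695547 -2.97924554]
```

View pics/s3c.png

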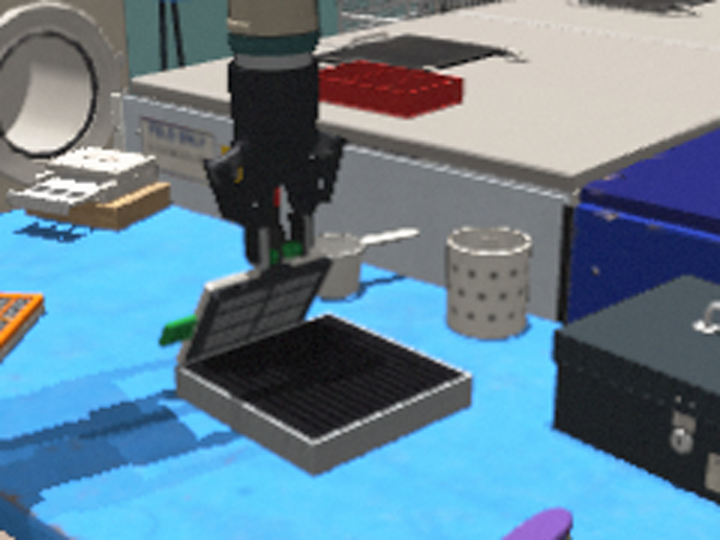

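The crop shows the filter past vertical, leaning on the tray edge with base toward the grille, leaf shut.

Request:
drive_tool(
  deltas=[
    {"linear": [-0.9, -8.2, -4.2], "twist": 0, "claw": 0.3},
    {"linear": [-1.7, -15.8, -9], "twist": 0, "claw": 0.3},
    {"linear": [-2.5, -23, -14.5], "twist": 0, "claw": 0.3},
    {"linear": [-3.3, -31, -20.6], "twist": 0, "claw": 0.3},
    {"linear": [-4.1, -38, -27.2], "twist": 0, "claw": 0.3},
    {"linear": [-4.9, -46, -34.4], "twist": 0, "claw": 0.3},
    {"linear": [-5.7, -53, -42], "twist": 0, "claw": 0.3},
    {"linear": [-6.4, -60, -50], "twist": 0, "claw": 0.3},
    {"linear": [-7.1, -66, -58.5], "twist": 0, "claw": 0.3},
    {"linear": [-7.7, -72, -67], "twist": 0, "claw": 0.3},
    {"linear": [-8.3, -77, -76], "twist": 0, "claw": 0.3},
    {"linear": [-8.6, -80, -81], "twist": 0, "claw": 0.3},
  ],
)

```text
clock: 7.83
position: [0.5301, -0.1656, 0.0461]
ee_rot: [-0.0, 0.745, 0.667, -0.0]
contact_force: [1.0, 1.5, -0.9]
width: 0.0384
gripper_force: 50.8
```

Request:
drive_tool(
  deltas=[
    {"linear": [0, 0, -1], "twist": 0, "claw": 0.3},
    {"linear": [-0.8, -7, -2], "twist": 0, "claw": 0.3},
    {"linear": [-1.8, -17, -2], "twist": 0, "claw": 0.3},
    {"linear": [-2.8, -27, -2], "twist": 0, "claw": 0.3},
    {"linear": [-3.7, -35, -2], "twist": 0, "claw": 0.3},
    {"linear": [-4.5, -42, -2], "twist": 0, "claw": 0.3},
    {"linear": [-4.8, -45, -2], "twist": 0, "claw": 0.3},
    {"linear": [-4.8, -45, -2], "twist": 0, "claw": 0.3},
  ],
)

```text
clock: 8.5
position: [0.5259, -0.2115, 0.0457]
ee_rot: [0.001, 0.745, 0.667, -0.0]
contact_force: [0.5, -0.7, -1.3]
width: 0.0383
gripper_force: 50.8
```

Run:
```python
from h import *
s=sensors.get_state();print(s['clock'],s['position'],s['contact_force'])
im,m=snap('scene','s4.png'); cv2.imwrite('pics/s4c.png',cv2.resize(im[110:290,160:400,::-1],None,fx=3,fy=3,interpolation=cv2.INTER_CUBIC))
```

```text
8.5 [ 0.52594703 -0.21152628  0.0456874 ] [ 0.47300861 -0.68825346 -1.30838375]
```

View pics/s4c.png

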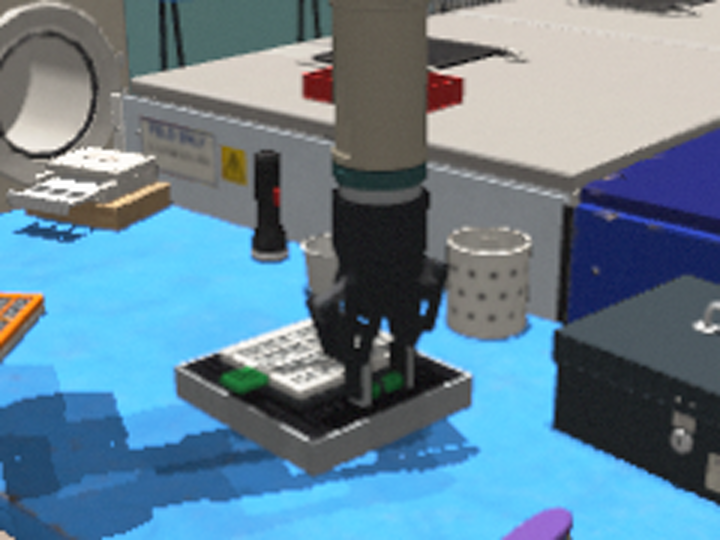

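The crop shows the filter on the grille, white leaf up and shut, with the tab near (245,380) towards the robot. I'll lower the last few mm and release.

Request:
drive_tool(
  deltas=[
    {"linear": [0, 0, -1.5], "twist": 0, "claw": 0.3},
    {"linear": [0, 0, -2.5], "twist": 0, "claw": 0.3},
    {"linear": [0, 0, -2.5], "twist": 0, "claw": 0.4},
    {"linear": [0, 0, -2.5], "twist": 0, "claw": 0.6},
    {"linear": [0, 0, -2.5], "twist": 0, "claw": 0.7},
    {"linear": [0, 0, 5], "twist": 0, "claw": 0.7},
    {"linear": [0, 0, 25], "twist": 0, "claw": 0.7},
    {"linear": [-10, 12, 55], "twist": 6, "claw": 0.7},
    {"linear": [-20, 27, 75], "twist": 12, "claw": 0.7},
    {"linear": [-30, 42, 80], "twist": 18, "claw": 0.7},
    {"linear": [-40, 57, 80], "twist": 24, "claw": 0.7},
    {"linear": [-50, 72, 80], "twist": 30, "claw": 0.7},
  ],
)

```text
clock: 9.55
position: [0.4758, -0.1373, 0.127]
ee_rot: [0.001, 0.544, 0.839, 0.0]
contact_force: [-0.7, 0.5, 0.0]
width: 0.0597
gripper_force: 0.0
```

Request:
drive_tool(
  deltas=[
    {"linear": [-5, 5, 0], "twist": 7, "claw": 0.7},
    {"linear": [-10, 10, 0], "twist": 14, "claw": 0.7},
    {"linear": [-15, 15, 0], "twist": 21, "claw": 0.7},
    {"linear": [-20, 15, 0], "twist": 28, "claw": 0.7},
    {"linear": [-22, 15, 0], "twist": 35, "claw": 0.7},
    {"linear": [-24, 15, 0], "twist": 42, "claw": 0.7},
    {"linear": [-25, 15, 0], "twist": 49, "claw": 0.7},
    {"linear": [-25, 15, 0], "twist": 56, "claw": 0.7},
    {"linear": [-25, 15, 0], "twist": 60, "claw": 0.7},
    {"linear": [-25, 15, 0], "twist": 60, "claw": 0.7},
    {"linear": [-25, 15, 0], "twist": 60, "claw": 0.7},
  ],
)

```text
clock: 10.47
position: [0.4509, -0.1228, 0.126]
ee_rot: [0.0, 0.056, 0.998, -0.0]
contact_force: [-0.0, -0.4, -0.3]
width: 0.0598
gripper_force: 0.0
```

Run:
```python
from h import *
s=sensors.get_state();print(s['clock'],s['position'],s['ee_rot'],s['qpos'])
im,m=snap('wrist','w2.png')
print(proj(m,[[.455,-.1244,.049],[.440,-.1228,.049],[.470,-.126,.049]]))
im,m=snap('top','top2.png');print(proj(m,[[.455,-.1244,.049]]))
```

```text
10.4667 [ 0.45088584 -0.12283576  0.12598438] [ 3.86076491e-04  5.55632135e-02  9.98455096e-01 -2.76128157e-05] [-4.15203747e-01  2.16177672e-01  1.90695133e+00  2.58588109e-04
  1.01772147e+00 -1.87495214e+00]
[[275.82436077 233.36547484]
 [275.59967981 210.59141796]
 [276.03975664 255.2549277 ]]
[[296.16238634 274.01564771]]
```

View pics/w2.png

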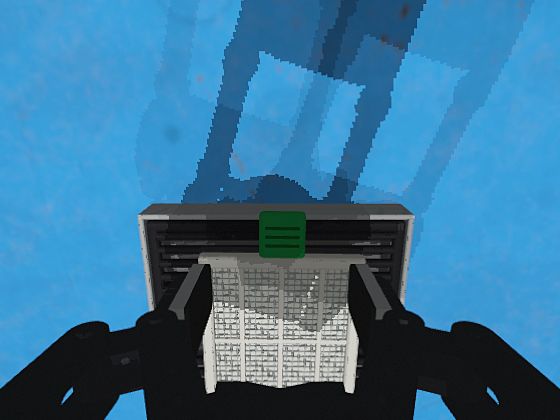

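The wrist view shows the tab at (282,235), lying on the leaf side nearest the robot and centred between the fingers to within about 2 mm. The leaf is flat and shut.

Request:
drive_tool(
  deltas=[
    {"linear": [0, 1, -15], "twist": 0, "claw": 0.6},
    {"linear": [1, 2, -35], "twist": 0, "claw": 0.6},
    {"linear": [1, 2, -55], "twist": 0, "claw": 0.6},
    {"linear": [1, 2, -70], "twist": 0, "claw": 0.6},
    {"linear": [1, 2, -77], "twist": 0, "claw": 0.6},
    {"linear": [1, 2, -78], "twist": 0, "claw": 0.6},
    {"linear": [1, 2, -78], "twist": 0, "claw": 0.5},
    {"linear": [1, 2, -78], "twist": 0, "claw": 0.42},
  ],
  squeeze=5,
)

```text
clock: 11.23
position: [0.4525, -0.1212, 0.0482]
ee_rot: [0.001, 0.055, 0.998, -0.0]
contact_force: [-0.1, -0.3, -0.3]
width: 0.036
gripper_force: 0.0
```

Request:
drive_tool(
  deltas=[
    {"linear": [0, 0, 0], "twist": 0, "claw": 0.36},
    {"linear": [0, 0, 0], "twist": 0, "claw": 0.3},
    {"linear": [0, 0, 0], "twist": 0, "claw": 0.25},
    {"linear": [0, 0, 0], "twist": 0, "claw": 0.25},
  ],
  squeeze=6,
)

```text
clock: 11.57
position: [0.4526, -0.1214, 0.0483]
ee_rot: [0.001, 0.055, 0.998, -0.0]
contact_force: [-0.4, -2.2, 4.0]
width: 0.0293
gripper_force: 21.2
```

Request:
drive_tool(
  deltas=[
    {"linear": [0, 0, 0], "twist": 0, "claw": 0.34},
    {"linear": [0, 0, 0], "twist": 0, "claw": 0.34},
  ],
  squeeze=5,
)

```text
clock: 11.73
position: [0.4525, -0.1214, 0.0481]
ee_rot: [0.001, 0.055, 0.999, -0.0]
contact_force: [-0.3, -2.0, 6.5]
width: 0.0296
gripper_force: 21.4
```

Request:
drive_tool(
  deltas=[
    {"linear": [0, 0, 0], "twist": 0, "claw": 0.352},
    {"linear": [0, 0, 0], "twist": 0, "claw": 0.352},
  ],
  squeeze=5,
)

```text
clock: 11.9
position: [0.4525, -0.1214, 0.048]
ee_rot: [0.001, 0.055, 0.999, -0.0]
contact_force: [-0.0, -1.5, 5.5]
width: 0.0298
gripper_force: 3.7
```

Grip is a light 3.7 N. I'll swing the leaf along its arc.

Request:
drive_tool(
  deltas=[
    {"linear": [1, -0.1, 13], "twist": 0, "claw": 0.352},
    {"linear": [3.2, -0.3, 26], "twist": 0, "claw": 0.352},
    {"linear": [6.4, -0.7, 38.9], "twist": 0, "claw": 0.352},
    {"linear": [10.7, -1.1, 51.3], "twist": 0, "claw": 0.352},
    {"linear": [16, -1.7, 63.3], "twist": 0, "claw": 0.352},
    {"linear": [22.5, -2.4, 74.8], "twist": 0, "claw": 0.352},
    {"linear": [30, -3.2, 85.7], "twist": 0, "claw": 0.352},
    {"linear": [38.3, -4.1, 95.9], "twist": 0, "claw": 0.352},
    {"linear": [38.3, -4.1, 95.9], "twist": 0, "claw": 0.352},
  ],
)

```text
clock: 12.65
position: [0.4916, -0.1254, 0.1447]
ee_rot: [0.001, 0.054, 0.999, -0.0]
contact_force: [-2.1, -1.2, 1.2]
width: 0.0299
gripper_force: 2.8
```

Run:
```python
from h import *
s=sensors.get_state();print(s['clock'],s['position'],s['contact_force'],s['gripper_force'])
im,m=snap('scene','s5.png'); cv2.imwrite('pics/s5c.png',cv2.resize(im[110:290,160:400,::-1],None,fx=3,fy=3,interpolation=cv2.INTER_CUBIC))
```

```text
12.65 [ 0.49157442 -0.12542582  0.14469482] [-2.08442862 -1.16531406  1.23373179] 2.8339983522892
```

View pics/s5c.png

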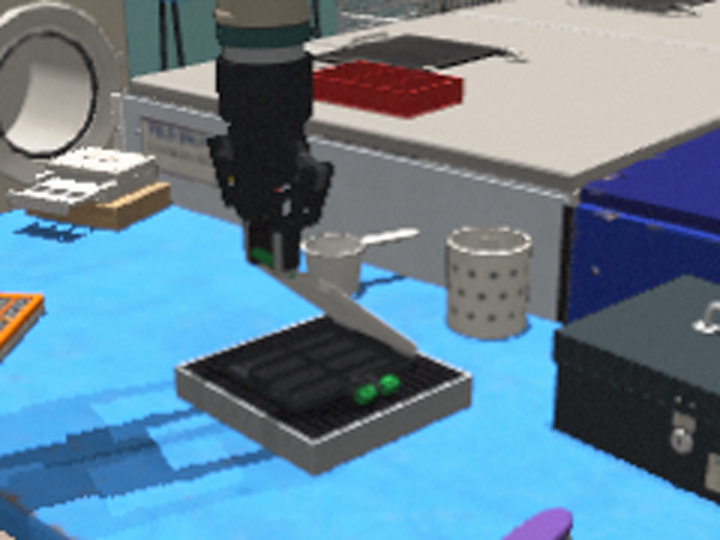

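The crop shows the leaf about 40° open and the base lying still on the grille. I'll continue to about 100°.

Request:
drive_tool(
  deltas=[
    {"linear": [9.2, -1, 9.4], "twist": 0, "claw": 0.352},
    {"linear": [19.2, -2.1, 18], "twist": 0, "claw": 0.352},
    {"linear": [29.8, -3.2, 25.7], "twist": 0, "claw": 0.352},
    {"linear": [41, -4.4, 32.4], "twist": 0, "claw": 0.352},
    {"linear": [52.9, -5.7, 38.1], "twist": 0, "claw": 0.352},
    {"linear": [65.2, -7, 42.7], "twist": 0, "claw": 0.352},
    {"linear": [77.7, -8.4, 46.3], "twist": 0, "claw": 0.352},
    {"linear": [90.7, -9.8, 48.7], "twist": 0, "claw": 0.352},
    {"linear": [103.7, -11.2, 49.9], "twist": 0, "claw": 0.352},
    {"linear": [116.8, -12.6, 50.1], "twist": 0, "claw": 0.352},
    {"linear": [129.9, -14, 49.1], "twist": 0, "claw": 0.352},
    {"linear": [142.7, -15.4, 46.9], "twist": 0, "claw": 0.352},
  ],
)

```text
clock: 13.7
position: [0.6323, -0.1404, 0.1888]
ee_rot: [-0.001, 0.055, 0.999, 0.0]
contact_force: [-0.5, -1.1, -0.2]
width: 0.0302
gripper_force: 0.4
```

Request:
drive_tool(
  deltas=[
    {"linear": [0, 0, 0], "twist": 0, "claw": 0.352},
    {"linear": [0, 0, 0], "twist": 0, "claw": 0.4},
    {"linear": [0, 0, 0], "twist": 0, "claw": 0.5},
    {"linear": [0, 0, 0], "twist": 0, "claw": 0.6},
    {"linear": [0, 0, 0], "twist": 0, "claw": 0.6},
    {"linear": [0, 0, 10], "twist": 0, "claw": 0.6},
    {"linear": [0, 0, 30], "twist": 0, "claw": 0.6},
    {"linear": [0, 0, 55], "twist": 0, "claw": 0.6},
    {"linear": [-20, 0, 80], "twist": 0, "claw": 0.6},
    {"linear": [-50, 0, 100], "twist": 0, "claw": 0.6},
    {"linear": [-80, 0, 100], "twist": 0, "claw": 0.6},
    {"linear": [-80, 0, 100], "twist": 0, "claw": 0.6},
  ],
)

```text
clock: 14.7
position: [0.5479, -0.1399, 0.2934]
ee_rot: [-0.0, 0.055, 0.998, -0.001]
contact_force: [-0.7, 0.4, 0.2]
width: 0.0512
gripper_force: 0.0
```

Run:
```python
from h import *
s=sensors.get_state();print(s['clock'],s['position'],s['contact_force'])
im,m=snap('scene','s6.png'); cv2.imwrite('pics/s6c.png',cv2.resize(im[90:290,160:400,::-1],None,fx=3,fy=3,interpolation=cv2.INTER_CUBIC))
```

```text
14.7 [ 0.54785997 -0.13988366  0.29341189] [-0.7161389   0.39168935  0.20494137]
```

View pics/s6c.png

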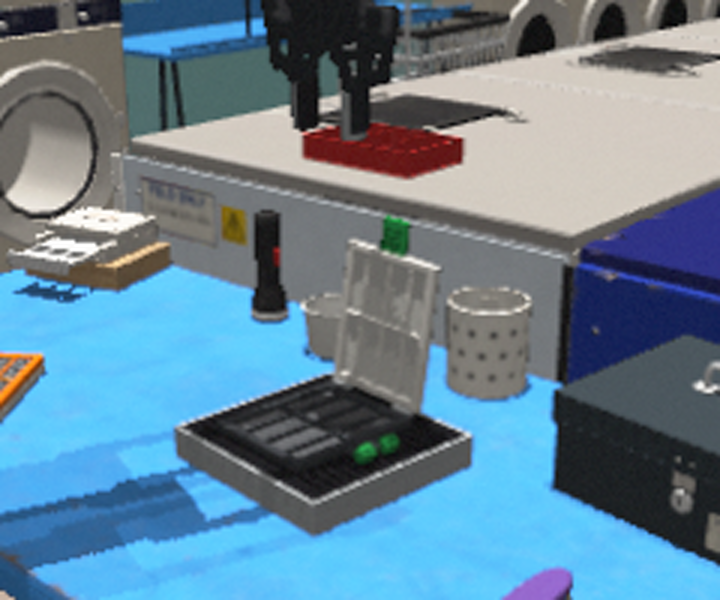

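The crop shows the leaf standing up with its tab at (397,235), the base flat on the grille, and the gripper clear. A quick numeric check of the angle comes before handing in.

Run:
```python
from h import *
m=eyes.camera_model('scene')
for a in (80,90,100,110):
    r=np.radians(a);d=-147*np.cos(r)+5*np.sin(r);print(a,(proj(m,np.array([602+.994*d,-135.7-.107*d,40+147*np.sin(r)+5*np.cos(r)])/1000)-[160,90])*3)
```

```text
80 [[351.45512612 243.19673954]]
90 [[373.69526904 235.64605355]]
100 [[395.12459431 233.31034068]]
110 [[415.06698518 236.0223564 ]]
```

The tab centre at (397,236) matches about 100°, so the leaf leans slightly back and is stable.

```bash
python3 -c "
from rig import manip;print(manip.sign_off())"
```

```text
the job is handed in; nothing more can be done
None
```

The job is handed in at about 15 s: the grey filter was tipped over the tray's edge, landed flat on the grille with the white leaf up and shut, and the leaf was then opened to about 100° and released. I never went near the brush, mug or torch, and I have no verdict from the judge.

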